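# Set a tube to the length stop and grip it in the pipe vice

## Robot

A 7-joint arm with a two-finger parallel gripper is mounted at the origin on a cart in front of the work surface, level with it; the furniture and walls round the work are solid. World frame = base frame: x ahead of the robot, y to its left, z up, the work surface at z = 0. Lengths are in m, angles in rad, forces in N, time in s.
With the tool pointing down it reaches from about 0.425 to 0.875 m from the base axis. Payload 4.7 kg.
Tool frame: the origin (TCP) lies on the centre line of the jaws, within the pads' length; the fingertips stand 19 mm ahead of it and the grasp point (between the pads) is the TCP (env.tips_ahead is the distance from the TCP to the fingertips, in m); z points along the fingers, y is the line along which they close (so a half turn about z gives the same grasp; the last joint's range is limited). The gripper opens to 85 mm and grips with 20 to 120 N. Pads are 22 mm wide; open, the fingers measure 114 mm over their backs; the gripper's body (76 mm by 85 mm) begins 54 mm behind the grasp point. The pads swing forward as they close: fully open they stand 13 mm farther back than shut.
Start: joints at [-1.322, 0.321, -0.07, 1.45, 0.023, 1.371, -0.057], TCP at [0.151, 0.632, 0.25] pointing down, gripper open.
Joint ranges: [-2.86, 2.86], [-0.3, 2.09], [-1.38, 1.24], [0.06, 2.45], [-1.56, 4.7], [0.09, 2.05], [-2.69, 2.69]. Speed limits (rad/s): [2.57, 2.57, 3.14, 3.14, 3.14, 3.14, 3.14].

## Interface

Orientations are given as a rotation vector (axis times angle).
In Python, from workcell import env gives the robot as it stands.
- The arm moves only by the shell command python3 inch.py 'ROWS'. ROWS is a JSON list of rows, 1 to 12 of them, each of 5 numbers: the finger opening in m, then dx, dy, dz in shares of the most that a row can go, 1 being 62.5 mm, then a turn about the tool's z in rad; each row shifts and turns the commanded pose from where the row before left it, along the tool's axes as they then stand; what a row does not reach is not made up. A row lasts 1/8 s, in which the tool goes at most 0.0625 m and 0.188 rad, less where a joint would pass 70% of its speed; a pose out of reach is approached as far as the arm can. The fingers move at their own pace and stop on an object; the grip force is fixed at half the most. Time passes only in rows, so rows that do not move let the fingers close. It prints the time, the measured TCP pose, the force, the opening and the grip force at its end. Input that does not fit is refused with a message, and nothing moves.
- env.get_obs(): the state, without advancing time (a new reading comes with each control period).
- env.capture(name): name is "scene" or "top"; returns the picture (480x640x3 uint8, red, green, blue); there is no depth.
- env.get_calibration(name): a dict with "fov_y" (degrees; the focal length in pixels is half the picture's height over the tangent of half this angle, whatever the lens; pixels are square), "cx", "cy" (the principal point, pixels), "dist" ([k1, k2, p1, p2, k3] as OpenCV has them; the pictures are not rectified), "R" (3x3) and "t" (3): a world point X has camera coordinates R X + t. Camera axes: x right, y down, z forward; pixel columns grow to the right and rows downward; lengths in m; the calibration is good to about 2 mm. A picture is of the moment at which its call begins. get_calibration takes no time and is no camera call.
- env.job_done(): hands the job in; it is judged then, once.
The state is a dict: "time_s": time; "qpos": joint angles; "dq": joint speeds; "joint_torque": joint torques, N m; "ee_pos": TCP position; "tcp_rot": TCP orientation; "wrist_force": force on the tool from outside, world axes, zero at the start; "wrist_torque": the same for the moment, N m; "grip_width": finger opening in m; "grip_force": force on a finger pad.
Only numpy, scipy, OpenCV 4.12 (cv2) and the standard library are available. Lean on these libraries where they do the work, as an engineer would, in place of code of your own. Each camera call takes 0.05 s, during which the arm holds its last target. There are 200 camera calls.

## Task

Get the steel tube ready for its end to be worked: push it along its rests until its open end is home against the upright length stop, then wind the pipe vice's T-bar clockwise until the jaw grips the tube firmly hand-tight. Finally swing the stop fully down, away from you, so that the clamped end is clear. Leave the tools lying around the board where they are.

Things in the scene. Friction and masses are not known exactly. Their poses are not given: they have to be found in the camera images.
- rig: red-brown wooden board, 130 x 372 x 24 mm (y = -182 to 190), fixed to the bench, with a dark blue pipe vice, a wooden V rest and a length stop on it. Origin: bench height, under the vice's middle. y runs along the tube (+y to its plugged end, -y to the stop), x across it (+x away from the robot), z up. The tube's axis lies at x = 0, z = 84 mm.
- vice_top (a point): fixed point: top of the boss round the screw, at rig x = y = 0, z = 198 mm (38 mm across). Below it the vice's painted yoke, an arch over the tube, spans rig x = -62 to 62, y = -15 to 15 mm, up to z = 186 mm; its foot measures 112 x 78 mm, its lower V jaw spans y = -27 to 27 mm.
- wood_rest (a point): fixed point: the tube's axis over the middle of the wooden V rest (rig y = 147.5, z = 84 mm); the rest is 80 mm wide in x, spans y = 132 to 163 mm and its top is at z = 82 mm.
- tube: bright steel tube, 34 mm across, 300 mm long, about 0.5 kg. Origin at its middle, y along its axis to the plugged end. It lies loose in the vice's lower V jaw and the wooden rest, already through the vice, open end towards the stop, and slides along them with a push of about 3 to 6 N. It may roll about its axis.
- tube_open_end (a point): centre of the tube's open end (on the stop's side, 150 mm from its middle).
- tube_plug_end (a point): centre of the tube's other end, closed by a flush yellow plug that can be pushed on.
- stop_face (a point): fixed point on the rig: where the tube's axis meets the face of the upright length stop (rig y = -120 mm, z = 84 mm). The tube is home when tube_open_end is here.
- stop (a joint): rad: the length stop, a steel arm 28 mm wide, 8 mm thick, on a pivot along the rig's y at x = 0, z = 42 mm. 0 = upright in front of the tube's end; grows as it swings down to the rig's +x; 1.4 = fully down; stays where left (about 1.5 N at its knob). Its bracket behind it: x = -27 to 27, y = -128 to -174 mm, up to z = 54 mm.
- stop_knob (a point): middle of the red knob (16 mm across, 28 mm long, along the rig's y) that sticks out of the stop arm on the side away from the tube (rig y = -134 to -163 mm), 65 mm from the pivot: at rig z = 107 mm while upright.
- jaw: sliding upper V jaw of the vice (62 mm wide, 44 mm along the tube) under the yoke; its origin comes to lie on the tube's axis when it is down on the tube, and up to 24 mm above it before.
- spindle (a joint): rad: turn of the vice's vertical screw; grows as its T-bar turns clockwise seen from above and lowers the jaw 10 mm a turn. 0 = fully raised; the jaw meets the tube near 15.1. Free turning takes 0.2 N m (about 4 N at 50 mm from the axis), then the push rises steeply; it does not run back by itself. 10 to 14 N at 50 mm is hand-tight.
- bar_mid (a point): centre of the T-bar, on the screw's axis (rig x = y = 0); its height sinks with the jaw from 258 mm (fully raised) to 234 mm (clamped). The head of the screw round it is 30 mm across and reaches 15 mm above this point.
- bar_end (a point): centre of one of the two balls (18 mm across) at the ends of the T-bar, 62 mm from bar_mid; the level bar is 11 mm thick and reaches as far on the other side.
- tape_measure: yellow tape measure, 33 x 81 x 64 mm, loose on the bench behind the board; leave alone. Origin: centre of its underside.
- oil_can: small dark red oil can with a thin spout, 64 x 78 x 131 mm, loose behind the board; leave alone. Origin: centre of its underside.
- spanner_13: combination spanner, 29 x 157 x 6 mm, loose in front of the board; leave alone. Origin: centre of its underside.

How it is judged:
By the outcome, as a careful person would: the job done as asked, in the order asked, and still so for the second after the job is handed in, with the robot touching nothing.
It also fails if it takes over 67 s, if anything falls off the work surface, if the arm or the gripper's body presses on something with over 40 N, if the wrist force passes 120 N, or if a joint passes its speed limit or range.

## Working session

There is one attempt and no reset: what is moved stays moved. The work goes in short steps, Python scripts to look and compute and a shell command to move; the robot and the scene stay as the last step left them, time stands still between calls to the robot, and variables do not carry over. Pictures are saved under pics/ and viewed, at most 10 in all, crops included, and the job is handed in when it is done.

```bash
ls; mkdir -p pics; python3 - <<'E'
from workcell import env
import cv2
for n in("scene","top"):
    cv2.imwrite(f"pics/{n}0.png",env.capture(n)[:,:,::-1]); print(n,env.get_calibration(n))
o=env.get_obs()
print({k:o[k] for k in("time_s","ee_pos","tcp_rot","wrist_force","grip_width")})
E
```

```text
inch.py
pics
workcell.py
scene {'fov_y': 56.491008208242725, 'cx': 318.5841609670335, 'cy': 238.25575879215233, 'dist': array([-0.10142167,  0.        ,  0.        ,  0.        ,  0.        ]), 'R': array([[ 0.73108822, -0.68193681, -0.02173036],
       [-0.34737416, -0.34462137, -0.8721051 ],
       [ 0.58723182,  0.64513433, -0.48883584]]), 't': array([-0.37094724,  0.33155059,  0.62658132])}
top {'fov_y': 55.76783277102992, 'cx': 314.3736972121657, 'cy': 239.84681480300597, 'dist': array([-0.09430541,  0.        ,  0.        ,  0.        ,  0.        ]), 'R': array([[ 0.02407432, -0.99970744, -0.0023354 ],
       [-0.99666357, -0.02381865, -0.07806665],
       [ 0.07798819,  0.00420701, -0.99694541]]), 't': array([0.00311437, 0.52125026, 0.98139531])}
{'time_s': 0.1, 'ee_pos': array([0.15113996, 0.63171913, 0.2493311 ]), 'tcp_rot': array([-3.67845971e-01, -3.11986553e+00,  2.67132384e-03]), 'wrist_force': array([ 1.10287277, -0.15441266, -0.0487184 ]), 'grip_width': 0.08556782423458432}
```
View pics/scene0.png

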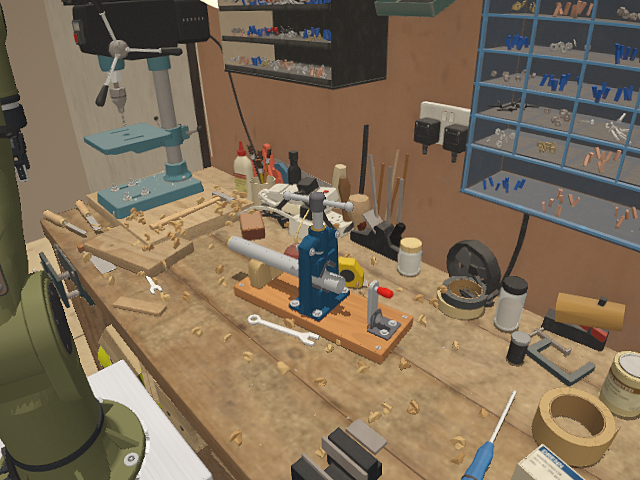

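View pics/top0.png

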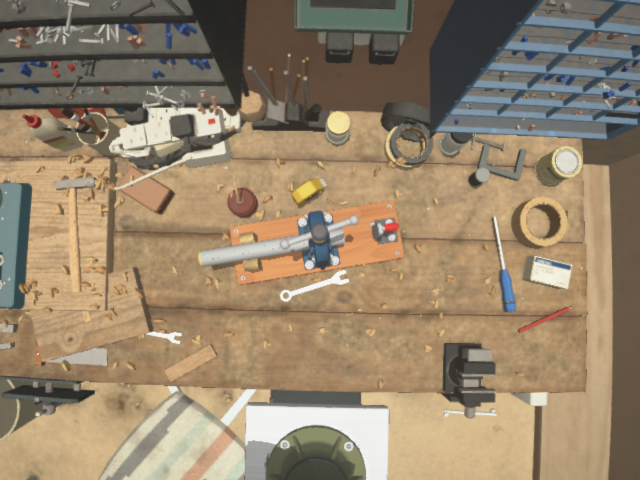

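The scene view shows the rig with vice (~320,265), plug end at about (232,245), and red knob (385,292). The top view shows the board from (232,235) to (402,250), the T-bar from (285,244) to (354,219), and the knob at (390,228). I'll zoom in for pixel picks.

```bash
python3 - <<'E'
import cv2
t=cv2.imread("pics/top0.png");s=cv2.imread("pics/scene0.png")
cv2.imwrite("pics/topz.png",cv2.resize(t[180:300,190:410],(770,420),interpolation=cv2.INTER_CUBIC))
cv2.imwrite("pics/scez.png",cv2.resize(s[180:365,215:425],(681,600),interpolation=cv2.INTER_CUBIC))
E
```

View pics/topz.png

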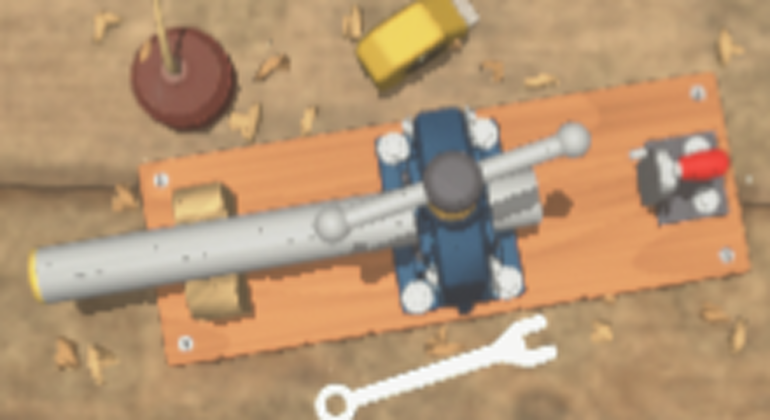

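View pics/scez.png

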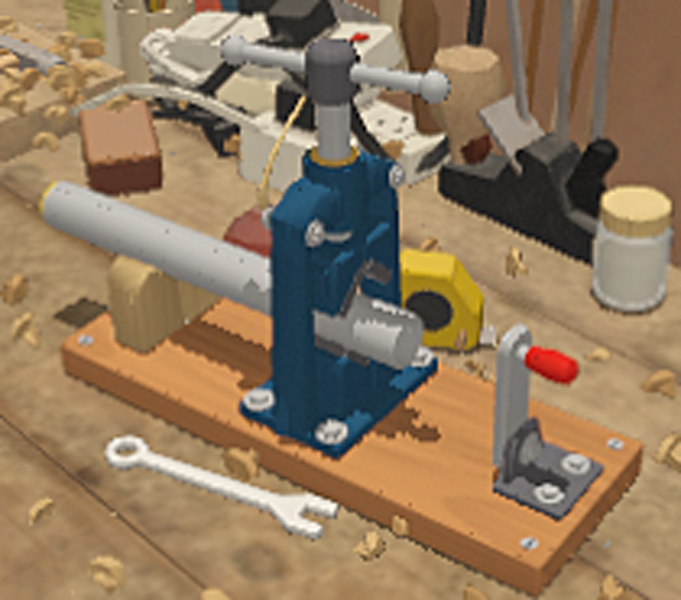

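The zooms give the following (zoom pixels):
- Top view: board corners (139,166), (715,72), (750,270), (168,365). Balls (332,224) and (574,139). Knob from (682,166) to (728,163). Plug (38,276).
- Scene view: balls (232,50) and (435,85). Knob from (530,357) to (570,370). Plug (47,207), open end (403,338).

```bash
cat > h.py <<'E'
import numpy as np,cv2
from workcell import env
def ray(n,p):
    c=env.get_calibration(n);f=240/np.tan(np.radians(c["fov_y"]/2))
    K=np.array([[f,0,c["cx"]],[0,f,c["cy"]],[0,0,1]])
    u=cv2.undistortPoints(np.array([[p]],float),K,c["dist"])[0,0]
    return -c["R"].T@c["t"],c["R"].T@np.array([u[0],u[1],1])
def onz(n,p,z):
    o,d=ray(n,p);return o+d*(z-o[2])/d[2]
def tri(pt,ps):
    a,d=ray("top",pt);b,e=ray("scene",ps)
    s,_,_,_=np.linalg.lstsq(np.c_[d,-e],b-a,rcond=None)
    P,Q=a+s[0]*d,b+s[1]*e
    return (P+Q)/2,np.linalg.norm(P-Q)
T=lambda x,y:(190+x/3.5,180+y/3.5)
S=lambda x,y:(215+x/3.243,180+y/3.243)
E
python3 - <<'E'
from h import *
np.set_printoptions(precision=4,suppress=True)
C=[onz("top",T(*p),.024) for p in((139,166),(715,72),(750,270),(168,365))]
for c in C:print(c)
print([np.linalg.norm(C[i]-C[i-1]) for i in range(4)])
CS=[onz("scene",S(*p),.024) for p in((62,350),(535,572),(641,442))]
print("scene corners",*CS)
yax=(C[0]+C[3]-C[1]-C[2]);yax/=np.linalg.norm(yax);print("yaxis",yax,"angle",np.arctan2(-yax[0],yax[1]))
m=sum(C)/4;o=m-yax*.004;print("origin",o)
for n,a,b in(("A",(332,224),(232,50)),("B",(574,139),(435,85)),("head",(452,158),(332,45)),("knobtip",(725,163),(570,368)),("knobroot",(682,166),(530,355)),("plug",(38,276),(47,207))):
    print(n,*tri(T(*a),S(*b)))
E
```

```text
[0.5438 0.2036 0.024 ]
[ 0.6125 -0.1599  0.024 ]
[ 0.4873 -0.1832  0.024 ]
[0.419  0.1806 0.024 ]
[np.float64(0.126889684256746), np.float64(0.3699336991434258), np.float64(0.12739649252653507), np.float64(0.37019793466396766)]
scene corners [0.4147 0.1695 0.024 ] [ 0.4818 -0.1864  0.024 ] [ 0.6116 -0.16    0.024 ]
yaxis [-0.185   0.9827  0.    ] angle 0.18610581225975245
origin [0.5164 0.0064 0.024 ]
A [0.4943 0.0651 0.2498] 0.001374346158017293
B [ 0.5393 -0.0523  0.2508] 0.0006197032174344231
head [0.5248 0.0092 0.2607] 0.006153992002607534
knobtip [ 0.5452 -0.1516  0.1097] 0.0007288403885844872
knobroot [ 0.5425 -0.1264  0.1072] 0.0010789067214302494
plug [0.4686 0.2528 0.0789] 0.0058682900336738
```

Careful with the scale: shifts go in shares of 62.5 mm. That gives: -0.0383 m is -0.6128, -0.0243 m is -0.3888.

```bash
cat > st.py <<'E'
from h import *
from scipy.spatial.transform import Rotation as Ro
X=np.array([.983,.185]);Y=np.array([-.185,.983]);O=np.array([.5167,.0064])
if __name__=="__main__":
    o=env.get_obs();p=o["ee_pos"];R=Ro.from_rotvec(o["tcp_rot"]).as_matrix();d=p[:2]-O;f=o["wrist_force"]
    print("rig mm x %.1f y %.1f z %.1f"%(d@X*1e3,d@Y*1e3,p[2]*1e3),"yaw err",round(np.arctan2(R[:2,1]@-X,R[:2,1]@Y),3),"tilt",R[:2,2].round(3),"Frig",round(f[:2]@X,1),round(f[:2]@Y,1),round(f[2],1),"t",round(o["time_s"],2),"q",o["qpos"].round(2))
E
python3 inch.py '[[0,0,0,0,-0.14],[0,0,0,0,-0.14],[0,0,0,0,-0.14],[0,-0.3888,-0.6128,0,0],[0,-0.3888,-0.6128,0,0],[0,-0.3888,-0.6128,0,0],[0,-0.3888,-0.6128,0,0],[0,-0.3888,-0.6128,0,0],[0,-0.3888,-0.6128,0,0],[0,-0.3888,-0.6128,0,0],[0,-0.3888,-0.6128,0,0]]'; python3 st.py
```

```text
time_s: 1.48
ee_pos: [0.3995, 0.3654, 0.25]
tcp_rot: [0.29, -3.128, 0.0]
wrist_force: [-0.4, -0.5, 1.0]
grip_width: 0.0
grip_force: 0.0
rig mm x -48.8 y 374.6 z 250.0 yaw err -0.001 tilt [-0. -0.] Frig -0.5 -0.4 1.0 t 1.48 q [-0.88  0.09  0.1   1.73 -0.01  1.33  0.97]
```

```bash
python3 inch.py '[[0,-0.3904,-0.5968,0,0],[0,-0.3904,-0.5968,0,0],[0,0,0,0.72,0],[0,0,0,0.72,0],[0,0,0,0.72,0],[0,0,0,0.352,0],[0,0,0,0,0]]'; python3 st.py
python3 - <<'E'
from h import *
import cv2
t=env.capture("top")[:,:,::-1];s=env.capture("scene")[:,:,::-1]
a=cv2.resize(t[180:300,190:410],(770,420),interpolation=cv2.INTER_CUBIC);b=cv2.resize(s[180:365,185:425],(389*2//2,300));b=b
cv2.imwrite("pics/p1.png",cv2.resize(s[160:360,170:420],(750,600),interpolation=cv2.INTER_CUBIC))
E
```

```text
time_s: 2.35
ee_pos: [0.4589, 0.3013, 0.0911]
tcp_rot: [0.29, -3.124, 0.004]
wrist_force: [-0.1, -0.5, 0.6]
grip_width: -0.0004
grip_force: 0.0
rig mm x -2.3 y 300.6 z 91.1 yaw err -0.001 tilt [-0.004 -0.003] Frig -0.2 -0.5 0.6 t 2.35 q [-0.78  0.25  0.17  1.89 -0.05  1.02  1.17]
```

View pics/p1.png

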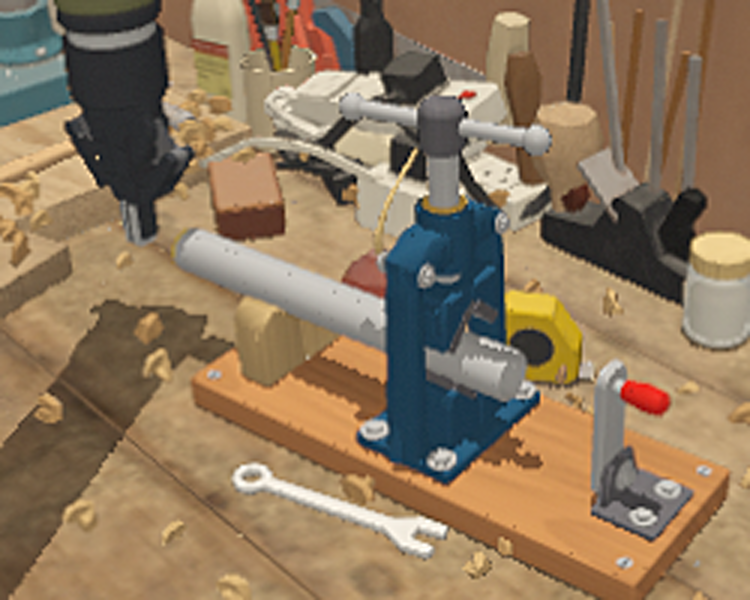

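The closed fingertips (140,230) stand level with the yellow plug (180,245), clear of the rest. Pushing.

```bash
python3 inch.py '[[0,-0.016,-0.176,0,0],[0,-0.016,-0.176,0,0],[0,0,-0.176,0,0],[0,0,-0.176,0,0],[0,0,-0.144,0,0],[0,0,-0.144,0,0],[0,0,-0.144,0,0],[0,0,-0.144,0,0],[0,0,-0.144,0,0]]'; python3 st.py
```

```text
time_s: 3.58
ee_pos: [0.4789, 0.2166, 0.0938]
tcp_rot: [-0.292, 3.127, 0.003]
wrist_force: [-1.0, 6.2, 1.8]
grip_width: 0.0001
grip_force: 2.7
rig mm x 1.7 y 213.6 z 93.8 yaw err 0.0 tilt [0.001 0.002] Frig 0.2 6.3 1.8 t 3.58 q [-0.68  0.19  0.22  1.95 -0.05  1.01  1.33]
```

```bash
python3 inch.py '[[0,0,-0.08,0,0],[0,0,-0.08,0,0],[0,0,-0.048,0,0],[0,0,-0.032,0,0]]'; python3 st.py;  python3 inch.py '[[0,0,-0.032,0,0],[0,0,-0.032,0,0]]'; python3 st.py
```

```text
time_s: 4.08
ee_pos: [0.4817, 0.2019, 0.0938]
tcp_rot: [-0.292, 3.127, 0.003]
wrist_force: [-0.5, 5.7, 0.7]
grip_width: 0.0001
grip_force: 2.9
rig mm x 1.7 y 198.7 z 93.8 yaw err 0.0 tilt [0.001 0.002] Frig 0.5 5.7 0.7 t 4.08 q [-0.66  0.19  0.23  1.95 -0.05  1.    1.35]
time_s: 4.32
ee_pos: [0.4824, 0.1981, 0.0938]
tcp_rot: [-0.292, 3.127, 0.003]
wrist_force: [-1.2, 5.7, 3.0]
grip_width: -0.0
grip_force: 2.9
rig mm x 1.7 y 194.8 z 93.8 yaw err 0.0 tilt [0.001 0.002] Frig -0.1 5.8 3.0 t 4.33 q [-0.66  0.19  0.24  1.96 -0.05  1.    1.36]
```

```bash
for i in 1 2 ; do python3 inch.py '[[0,0,-0.024,0,0]]' >/dev/null; python3 st.py; done; python3 inch.py '[[0,0,-0.024,0,0]]'>/dev/null; python3 st.py
```

```text
rig mm x 1.7 y 194.5 z 93.9 yaw err 0.001 tilt [0.001 0.004] Frig -0.4 10.3 -0.2 t 4.45 q [-0.65  0.19  0.24  1.96 -0.05  1.    1.37]
rig mm x 1.7 y 194.4 z 93.9 yaw err 0.002 tilt [0.001 0.006] Frig 1.1 13.4 0.4 t 4.58 q [-0.65  0.18  0.24  1.96 -0.06  1.    1.37]
rig mm x 1.7 y 194.3 z 94.0 yaw err 0.002 tilt [0.001 0.007] Frig 0.7 15.8 -0.4 t 4.7 q [-0.65  0.18  0.24  1.96 -0.06  1.    1.37]
```

Home: at y = 194.4 mm the force climbs from 6 to 16 N with no more motion, as predicted. Now I'll retreat and move to the T-bar.

Converted, -0.0515 m is -0.824, -0.047 m is -0.752.

```bash
python3 inch.py '[[0,0,0.16,0,0],[0,0,0.32,0,0],[0,0,0,-0.824,0],[0,0,0,-0.824,0],[0,0,0,-0.824,0],[0,0,0,-0.824,0],[0,0.1344,-0.752,0,0],[0,0.1344,-0.752,0,0],[0,0.1344,-0.752,0,0],[0,0.1344,-0.752,0,0],[0,0,0,0,0],[0,0,0,0,0]]'; python3 st.py
python3 - <<'E'
from h import *
t=env.capture("top")[:,:,::-1];s=env.capture("scene")[:,:,::-1]
cv2.imwrite("pics/p2.png",np.hstack([cv2.resize(t[160:310,190:410],(440,300)),cv2.resize(s[160:360,220:420],(300,300))]))
E
```

```text
time_s: 6.2
ee_pos: [0.4789, 0.0305, 0.299]
tcp_rot: [0.289, -3.127, 0.0]
wrist_force: [0.3, 0.2, 0.3]
grip_width: 0.0004
grip_force: 0.0
rig mm x -32.7 y 30.7 z 299.0 yaw err -0.002 tilt [-0.001 -0.   ] Frig 0.4 0.1 0.3 t 6.2 q [-0.54 -0.08  0.39  1.79  0.03  1.42  1.61]
```

View pics/p2.png

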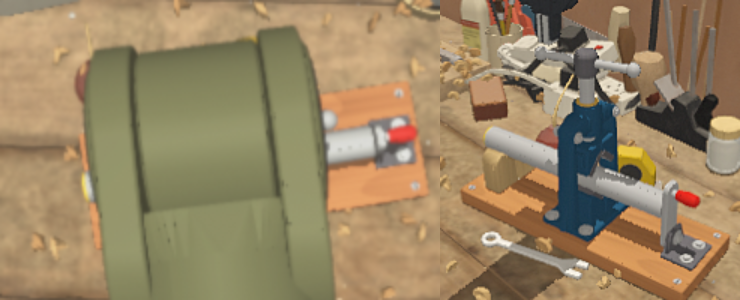

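The tube end meets the upright stop (scene crop 668,195), and the gripper hangs over the near-left side of the bar. I'll descend beside the bar and start the circle.

Converted, 0.021 m is 0.336.

```bash
python3 inch.py '[[0,0,0,0.336,0],[0,0,0,0.336,0],[0,0,0,0,0]]'>/dev/null; python3 st.py;  python3 inch.py '[[0,-0.1488,0.1152,0,0],[0,-0.1744,0.072,0,0],[0,-0.1864,0.024,0.008,0],[0,-0.1864,-0.024,0.008,0]]'; python3 st.py
```

```text
rig mm x -33.3 y 32.0 z 255.7 yaw err 0.001 tilt [-0.004 -0.001] Frig 0.2 0.7 0.2 t 6.67 q [-0.53 -0.06  0.4   1.86  0.02  1.34  1.62]
time_s: 7.18
ee_pos: [0.5185, 0.0506, 0.2565]
tcp_rot: [0.291, -3.123, 0.001]
wrist_force: [-8.5, -2.1, 1.9]
grip_width: 0.0001
grip_force: 3.4
rig mm x 10.0 y 43.1 z 256.5 yaw err -0.0 tilt [-0.005 -0.001] Frig -8.7 -0.5 1.9 t 7.17 q [-0.54  0.04  0.4   1.77 -0.02  1.34  1.62]
```

Converted, -0.01165 m is -0.1864, -0.0109 m is -0.1744.

```bash
python3 inch.py '[[0,-0.1744,-0.072,0.008,0],[0,-0.1488,-0.1152,0.008,0],[0,-0.1152,-0.1488,0.008,0],[0,-0.072,-0.1744,0.008,0],[0,-0.024,-0.1864,0.008,0],[0,0.024,-0.1864,0.008,0],[0,0.072,-0.1744,0.008,0],[0,0.1152,-0.1488,0.008,0]]'; python3 st.py
```

```text
time_s: 8.18
ee_pos: [0.5553, -0.0157, 0.2531]
tcp_rot: [-0.297, 3.124, 0.007]
wrist_force: [2.2, 7.7, -1.1]
grip_width: 0.0002
grip_force: 2.6
rig mm x 33.9 y -28.9 z 253.1 yaw err 0.003 tilt [0.003 0.005] Frig 3.6 7.1 -1.1 t 8.18 q [-0.45  0.12  0.47  1.7  -0.06  1.33  1.79]
```

```bash
python3 inch.py '[[0,0.1488,-0.1152,0.0064,0],[0,0.1744,-0.072,0.0064,0],[0,0.1864,-0.024,0.0064,0],[0,0.1864,0.024,0.0064,0],[0,0.1744,0.072,0.0064,0],[0,0.1488,0.1152,0.0064,0],[0,0.1152,0.1488,0.0064,0],[0,0.072,0.1744,0.0064,0]]'; python3 st.py
```

```text
time_s: 9.18
ee_pos: [0.4793, -0.0153, 0.2518]
tcp_rot: [-0.288, 3.119, -0.005]
wrist_force: [5.2, -5.6, 1.0]
grip_width: 0.0002
grip_force: 3.3
rig mm x -40.8 y -14.4 z 251.8 yaw err -0.002 tilt [ 0.009 -0.002] Frig 4.0 -6.5 1.0 t 9.18 q [-0.47 -0.07  0.43  1.88  0.03  1.32  1.7 ]
```

```bash
python3 inch.py '[[0,0.024,0.1864,0.0064,0],[0,-0.024,0.1864,0.0064,0],[0,-0.072,0.1744,0.0064,0],[0,-0.1152,0.1488,0.0064,0],[0,-0.1488,0.1152,0.0064,0],[0,-0.1744,0.072,0.0064,0],[0,-0.1864,0.024,0.0064,0],[0,-0.1864,-0.024,0.0064,0]]'; python3 st.py
```

```text
time_s: 10.18
ee_pos: [0.5184, 0.0506, 0.2459]
tcp_rot: [0.291, -3.122, 0.001]
wrist_force: [-8.6, -2.0, 1.5]
grip_width: 0.0003
grip_force: 3.5
rig mm x 9.9 y 43.1 z 245.9 yaw err -0.0 tilt [-0.006 -0.001] Frig -8.8 -0.3 1.5 t 10.18 q [-0.52  0.05  0.39  1.78 -0.02  1.32  1.63]
```

Converted, -0.01165 m is -0.1864, -0.0109 m is -0.1744.

```bash
python3 inch.py '[[0,-0.1744,-0.072,0.0064,0],[0,-0.1488,-0.1152,0.0064,0],[0,-0.1152,-0.1488,0.0064,0],[0,-0.072,-0.1744,0.0064,0],[0,-0.024,-0.1864,0.0064,0],[0,0.024,-0.1864,0.0064,0],[0,0.072,-0.1744,0.0064,0],[0,0.1152,-0.1488,0.0064,0]]'; python3 st.py
```

```text
time_s: 11.18
ee_pos: [0.5553, -0.0157, 0.2434]
tcp_rot: [-0.297, 3.124, 0.007]
wrist_force: [2.0, 6.6, -1.9]
grip_width: 0.0
grip_force: 2.6
rig mm x 33.9 y -28.9 z 243.4 yaw err 0.003 tilt [0.003 0.004] Frig 3.2 6.1 -1.9 t 11.18 q [-0.43  0.12  0.45  1.72 -0.06  1.31  1.79]
```

Converted, 0.0055 m is 0.088, 0.0047 m is 0.0752.

```bash
python3 inch.py '[[0,0.0752,-0.0576,0.0048,0],[0,0.0752,-0.0576,0.0048,0],[0,0.088,-0.0368,0.0048,0]]'>/dev/null;python3 st.py; python3 inch.py '[[0,0.088,-0.0368,0.0048,0],[0,0.0928,-0.0128,0.0048,0]]'>/dev/null; python3 st.py
```

```text
rig mm x 19.4 y -39.5 z 242.9 yaw err 0.002 tilt [0.005 0.003] Frig 3.6 3.3 -1.3 t 11.55 q [-0.42  0.09  0.46  1.75 -0.05  1.31  1.81]
rig mm x 8.9 y -42.9 z 242.8 yaw err 0.002 tilt [0.007 0.003] Frig 5.8 3.0 -0.7 t 11.8 q [-0.42  0.07  0.46  1.77 -0.04  1.3   1.81]
```

Still free. Continuing in small steps (about 7.5° per row).

Converted, 0.0058 m is 0.0928, -0.0008 m is -0.0128.

```bash
python3 inch.py '[[0,0.0928,-0.0128,0.0032,0],[0,0.0928,0.0128,0.0032,0]]'>/dev/null;python3 st.py; python3 inch.py '[[0,0.0928,0.0128,0.0032,0]]'>/dev/null; python3 st.py;python3 inch.py '[[0,0.088,0.0368,0.0032,0]]'>/dev/null; python3 st.py
```

```text
rig mm x -2.4 y -43.8 z 243.0 yaw err 0.001 tilt [0.009 0.002] Frig 6.2 1.2 -0.6 t 12.05 q [-0.42  0.04  0.46  1.79 -0.02  1.3   1.8 ]
rig mm x -8.0 y -43.3 z 243.0 yaw err 0.001 tilt [0.009 0.002] Frig 7.8 0.7 0.6 t 12.18 q [-0.42  0.03  0.46  1.81 -0.02  1.3   1.8 ]
rig mm x -13.3 y -41.6 z 242.9 yaw err 0.001 tilt [0.01  0.001] Frig 7.1 -1.0 0.6 t 12.3 q [-0.43  0.02  0.45  1.82 -0.01  1.3   1.79]
```

```bash
cat >> st.py <<'E'
    print("   torque cw Nm %.2f  equiv at50 %.1f N ang %.1f"%((d[1]*-(f[:2]@X)-d[0]*-(f[:2]@Y)),(d[1]*-(f[:2]@X)-d[0]*-(f[:2]@Y))/.05,np.degrees(np.arctan2(d@Y,d@X))) if 0 else "   torque cw Nm %.3f at50 %.1f ang %.1f"%(-((d@X)*-(f[:2]@Y)-(d@Y)*-(f[:2]@X)),-((d@X)*-(f[:2]@Y)-(d@Y)*-(f[:2]@X))/.05,np.degrees(np.arctan2(d@Y,d@X))))
E
for i in 1; do python3 inch.py '[[0,0.088,0.0368,0.0016,0]]'>/dev/null; python3 st.py;python3 inch.py '[[0,0.0752,0.0576,0.0016,0]]'>/dev/null; python3 st.py;python3 inch.py '[[0,0.0752,0.0576,0.0016,0]]'>/dev/null; python3 st.py; done
```

```text
rig mm x -19.0 y -39.8 z 242.8 yaw err 0.0 tilt [0.01 0.  ] Frig 7.8 -1.8 0.2 t 12.43 q [-0.43  0.    0.45  1.83 -0.    1.3   1.78]
   torque cw Nm 0.343 at50 6.9 ang -115.5
rig mm x -23.9 y -36.8 z 242.7 yaw err -0.0 tilt [ 0.01 -0.  ] Frig 6.2 -2.9 0.1 t 12.55 q [-0.43 -0.01  0.45  1.84  0.01  1.3   1.77]
   torque cw Nm 0.295 at50 5.9 ang -123.0
rig mm x -28.4 y -33.6 z 242.7 yaw err -0.001 tilt [ 0.01  -0.001] Frig 6.9 -3.9 1.3 t 12.68 q [-0.44 -0.02  0.44  1.86  0.01  1.3   1.76]
   torque cw Nm 0.342 at50 6.8 ang -130.2
```

```bash
python3 inch.py '[[0,0.0672,0.0672,0,0]]'>/dev/null; python3 st.py;python3 inch.py '[[0,0.0576,0.0752,0,0]]'>/dev/null; python3 st.py;python3 inch.py '[[0,0.0464,0.0816,0,0]]'>/dev/null; python3 st.py;python3 inch.py '[[0,0.0368,0.088,0,0]]'>/dev/null; python3 st.py
```

```text
rig mm x -32.5 y -30.1 z 242.9 yaw err -0.001 tilt [ 0.011 -0.002] Frig 7.1 -5.0 0.7 t 12.8 q [-0.44 -0.04  0.44  1.87  0.02  1.3   1.75]
   torque cw Nm 0.375 at50 7.5 ang -137.2
rig mm x -36.1 y -26.1 z 243.0 yaw err -0.002 tilt [ 0.012 -0.003] Frig 7.1 -6.9 0.9 t 12.93 q [-0.44 -0.05  0.43  1.88  0.02  1.3   1.73]
   torque cw Nm 0.433 at50 8.7 ang -144.1
rig mm x -39.0 y -21.9 z 243.1 yaw err -0.002 tilt [ 0.012 -0.004] Frig 6.5 -8.3 0.7 t 13.05 q [-0.45 -0.06  0.42  1.88  0.03  1.3   1.72]
   torque cw Nm 0.466 at50 9.3 ang -150.7
rig mm x -41.9 y -17.4 z 243.1 yaw err -0.003 tilt [ 0.011 -0.005] Frig 4.5 -11.2 3.4 t 13.18 q [-0.45 -0.07  0.42  1.89  0.03  1.3   1.71]
   torque cw Nm 0.546 at50 10.9 ang -157.4
```

```bash
sed -i '/torque cw/d' st.py; cat >> st.py <<'E'
    F=-f;M=d[0]*F[1]-d[1]*F[0]-o["wrist_torque"][2]
    print("   cw Nm with wrist torque %.3f at50 %.1f N; tz %.3f ang %.1f"%(-M,-M/.05,o["wrist_torque"][2],np.degrees(np.arctan2(d@Y,d@X))))
E
python3 st.py; python3 inch.py '[[0,0,0,0,0]]'>/dev/null; python3 st.py; python3 inch.py '[[0,0.016,0.0448,0,0]]'>/dev/null; python3 st.py;python3 inch.py '[[0,0.0128,0.0464,0,0]]'>/dev/null; python3 st.py
```

```text
rig mm x -41.9 y -17.4 z 243.1 yaw err -0.003 tilt [ 0.011 -0.005] Frig 4.5 -11.2 3.4 t 13.18 q [-0.45 -0.07  0.42  1.89  0.03  1.3   1.71]
   cw Nm with wrist torque 0.492 at50 9.8 N; tz -0.054 ang -157.4
rig mm x -42.2 y -17.1 z 243.1 yaw err -0.003 tilt [ 0.01  -0.005] Frig 3.8 -8.6 3.8 t 13.3 q [-0.45 -0.07  0.42  1.89  0.03  1.3   1.71]
   cw Nm with wrist torque 0.365 at50 7.3 N; tz -0.065 ang -158.0
rig mm x -42.8 y -15.4 z 243.2 yaw err -0.004 tilt [ 0.011 -0.006] Frig 5.6 -11.4 2.1 t 13.43 q [-0.46 -0.07  0.42  1.89  0.04  1.3   1.7 ]
   cw Nm with wrist torque 0.478 at50 9.6 N; tz -0.098 ang -160.2
rig mm x -43.4 y -13.2 z 243.1 yaw err -0.005 tilt [ 0.012 -0.007] Frig 6.9 -13.6 1.0 t 13.55 q [-0.46 -0.07  0.41  1.9   0.04  1.3   1.69]
   cw Nm with wrist torque 0.518 at50 10.4 N; tz -0.161 ang -163.0
```

```bash
python3 inch.py '[[0,0.008,0.04,0,0],[0,0,0,0,0]]'>/dev/null; python3 st.py|tail -1; python3 inch.py '[[0,0.008,0.04,0,0]]'>/dev/null; python3 st.py;python3 inch.py '[[0,0,0,0,0]]'>/dev/null; python3 st.py
```

```text
cw Nm with wrist torque 0.455 at50 9.1 N; tz -0.223 ang -165.7
rig mm x -44.1 y -9.5 z 243.2 yaw err -0.006 tilt [ 0.013 -0.008] Frig 6.1 -15.2 1.5 t 13.93 q [-0.46 -0.08  0.41  1.9   0.04  1.3   1.68]
   cw Nm with wrist torque 0.570 at50 11.4 N; tz -0.155 ang -167.9
rig mm x -44.2 y -9.2 z 243.2 yaw err -0.005 tilt [ 0.013 -0.008] Frig 7.1 -13.6 0.9 t 14.05 q [-0.46 -0.08  0.41  1.9   0.04  1.3   1.68]
   cw Nm with wrist torque 0.483 at50 9.7 N; tz -0.182 ang -168.3
```

Converted, 0.0025 m is 0.04, 0.0005 m is 0.008.

```bash
python3 inch.py '[[0,0.008,0.04,0,0]]'>/dev/null; python3 st.py|tail -1; python3 inch.py '[[0,0.0048,0.04,0,0]]'>/dev/null; python3 st.py;python3 inch.py '[[0,0,0,0,0]]'>/dev/null; python3 st.py
python3 - <<'E'
from h import *
t=env.capture("top")[:,:,::-1];s=env.capture("scene")[:,:,::-1]
cv2.imwrite("pics/p3.png",np.hstack([cv2.resize(t[160:310,190:410],(440,300)),cv2.resize(s[200:320,270:390],(360,300),interpolation=cv2.INTER_CUBIC)]))
E
```

```text
cw Nm with wrist torque 0.609 at50 12.2 N; tz -0.186 ang -170.5
rig mm x -44.9 y -5.4 z 243.2 yaw err -0.007 tilt [ 0.013 -0.01 ] Frig 7.5 -18.0 0.1 t 14.3 q [-0.47 -0.08  0.4   1.9   0.04  1.3   1.67]
   cw Nm with wrist torque 0.609 at50 12.2 N; tz -0.241 ang -173.2
rig mm x -45.5 y -5.1 z 243.1 yaw err -0.006 tilt [ 0.012 -0.009] Frig 4.6 -16.5 1.6 t 14.43 q [-0.47 -0.08  0.4   1.9   0.04  1.3   1.67]
   cw Nm with wrist torque 0.635 at50 12.7 N; tz -0.138 ang -173.6
```

View pics/p3.png

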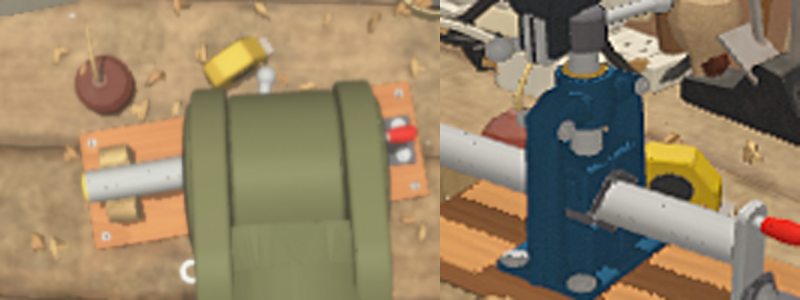

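The jaw sits on the tube and the tube is against the stop. The hold torque is equivalent to about 12.5 N at 50 mm, which is hand-tight. I'll back off and go to the knob.

Converted, -0.02 m is -0.32, -0.01 m is -0.16.

```bash
python3 inch.py '[[0,0,-0.32,0,0],[0,0,-0.16,-0.48,0],[0,0,0,-0.64,0],[0,-0.048,-0.64,0,0],[0,-0.048,-0.64,0,0],[0,-0.048,-0.592,0,0],[0,0,0,0,0]]'>/dev/null; python3 st.py
```

```text
rig mm x -40.0 y -147.7 z 311.1 yaw err -0.006 tilt [ 0.002 -0.002] Frig -0.7 0.1 -0.2 t 15.4 q [-0.34  0.02  0.58  1.68 -0.01  1.44  1.99]
   cw Nm with wrist torque -0.083 at50 -1.7 N; tz 0.023 ang -105.1
```

```bash
python3 inch.py '[[0,0,-0.048,0.8,0],[0,0,0,0.8,0],[0,0,0,0.8,0],[0,0,0,0.64,0],[0,0,0,0.16,0],[0,0,0,0,0]]'>/dev/null; python3 st.py; python3 inch.py '[[0,-0.192,0,0,0],[0,-0.192,0,0,0],[0,-0.192,0,0.048,0],[0,-0.192,0,0.064,0]]'; python3 st.py
```

```text
rig mm x -39.4 y -147.1 z 110.7 yaw err 0.0 tilt [0. 0.] Frig -0.0 1.1 1.1 t 16.15 q [-0.3   0.19  0.58  1.94 -0.12  1.04  2.09]
   cw Nm with wrist torque -0.105 at50 -2.1 N; tz -0.059 ang -105.0
time_s: 16.65
ee_pos: [0.5525, -0.1372, 0.1031]
tcp_rot: [-0.291, 3.128, -0.0]
wrist_force: [-2.1, -1.0, 2.1]
grip_width: -0.0001
grip_force: 1.1
rig mm x 8.6 y -147.8 z 103.1 yaw err -0.001 tilt [ 0. -0.] Frig -2.3 -0.6 2.1 t 16.65 q [-0.29  0.3   0.56  1.84 -0.18  1.05  2.1 ]
   cw Nm with wrist torque -0.358 at50 -7.2 N; tz -0.019 ang -86.7
```

```bash
python3 inch.py '[[0,-0.16,0,0.048,0],[0,-0.16,0,0.064,0],[0,-0.048,0,0.016,0],[0,0.096,0,0,0],[0,0,0,-0.48,0],[0,-0.256,0,-0.08,0],[0,-0.304,0,0,0],[0,0,0,0,0]]'>/dev/null; python3 st.py; python3 - <<'E'
from h import *
s=env.capture("scene")[:,:,::-1]
cv2.imwrite("pics/p4.png",cv2.resize(s[220:370,280:430],(600,600),interpolation=cv2.INTER_CUBIC))
E
```

```text
rig mm x 61.7 y -147.2 z 131.4 yaw err 0.001 tilt [0.004 0.   ] Frig -0.3 0.3 -0.3 t 17.65 q [-0.28  0.36  0.55  1.7  -0.21  1.13  2.08]
   cw Nm with wrist torque -0.035 at50 -0.7 N; tz -0.012 ang -67.3
```

View pics/p4.png

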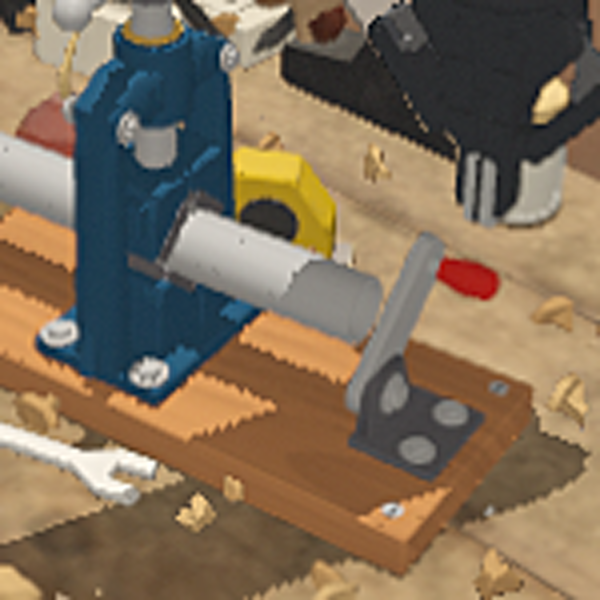

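The stop is about half down, with the knob at (470,278) under the fingertips (480,195). Now pressing down.

```bash
python3 inch.py '[[0,0,0,0.192,0],[0,0,0,0.192,0],[0,0,0,0.16,0],[0,0,0,0.128,0],[0,0,0,0.08,0]]'>/dev/null; python3 st.py|head -1; python3 inch.py '[[0,0,0,0.032,0],[0,0,0,0.032,0]]'>/dev/null; python3 st.py|head -1;python3 inch.py '[[0,0,0,0.032,0],[0,0,0,0.032,0]]'>/dev/null; python3 st.py|head -1
```

```text
rig mm x 61.0 y -147.5 z 83.5 yaw err 0.0 tilt [0.003 0.   ] Frig 0.4 0.3 0.7 t 18.32 q [-0.27  0.42  0.53  1.74 -0.24  1.05  2.11]
rig mm x 58.6 y -147.6 z 79.6 yaw err -0.001 tilt [-0.002  0.001] Frig -5.2 2.9 17.4 t 18.57 q [-0.27  0.42  0.53  1.74 -0.24  1.05  2.11]
rig mm x 58.8 y -147.8 z 79.0 yaw err -0.002 tilt [-0.002  0.003] Frig -11.9 6.8 36.4 t 18.82 q [-0.27  0.42  0.53  1.74 -0.25  1.05  2.11]
```

At its end stop: z = 79.5 mm against the 80 mm expected. Retreating and checking.

```bash
python3 inch.py '[[0,0,0,-0.16,0],[0,0,0,-0.48,0],[0,0,0,-0.8,0],[0,0,0,-0.8,0],[0,0,0,-0.8,0],[0,0.32,-0.64,-0.32,0],[0,0.32,-0.8,0,0],[0,0.32,-0.8,0,0],[0,0.32,-0.8,0,0],[0,0,0,0,0]]'>/dev/null; python3 st.py; python3 - <<'E'
from h import *
t=env.capture("top")[:,:,::-1];s=env.capture("scene")[:,:,::-1]
cv2.imwrite("pics/p5.png",np.hstack([cv2.resize(t[170:300,190:410],(440,300)),cv2.resize(s[200:360,220:420],(360,300),interpolation=cv2.INTER_CUBIC)]))
E
```

```text
rig mm x -26.1 y -343.2 z 284.1 yaw err -0.011 tilt [-0.004 -0.003] Frig -0.8 0.4 -1.0 t 20.07 q [-0.02  0.35  0.68  1.43 -0.22  1.44  2.41]
   cw Nm with wrist torque -0.226 at50 -4.5 N; tz 0.047 ang -94.3
```

View pics/p5.png

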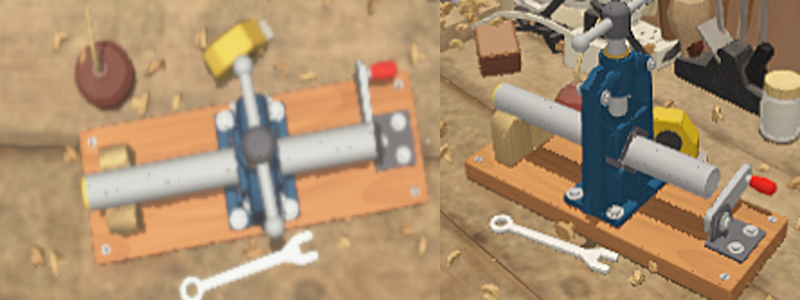

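The stop is fully down with its knob at top crop (382,70). The tube is in place, gripped by the jaw, and its end is clear. The tools are undisturbed.

```bash
python3 -c "
from workcell import env
print(env.job_done())"
```

```text
the job is handed in; nothing more can be done
None
```

The job is handed in at about 20 s on the robot's clock: the tube was pushed home against the stop, the vice wound hand-tight (my estimate from the wrist forces is about 12.5 N at 50 mm), and the stop swung fully down. The tools lie where they were; `job_done()` did not return a verdict.

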